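# Seat the flange plate on the studs of the crown jig

### The arm

A 7-joint arm with a two-finger parallel gripper is mounted at the origin on the work surface; the furniture and walls round the work are solid. World frame = base frame: x ahead of the robot, y to its left, z up, the work surface at z = 0. Lengths are in m, angles in degrees, forces in N, time in s.
With the tool pointing down it reaches from about 0.35 to 0.9 m from the base axis. Payload 8.1 kg.
Tool frame: the origin (TCP) lies midway between the tips of the shut fingers; the grasp point (between the pads) lies 19 mm behind it; z points along the fingers, y is the line along which they close (so a half turn about z gives the same grasp; the last joint's range is limited). The gripper opens to 92 mm and grips with 3 to 60 N. Pads are 19 mm wide; open, the fingers measure 130 mm over their backs; the gripper's body (75 mm by 190 mm) begins 47 mm behind the grasp point.
Start: joints at [71.299, 24.895, 1.432, 90.138, -0.665, 64.973, -4.303], TCP at [0.139, -0.609, 0.227] pointing down, gripper open.
Joint ranges: [-149.89, 149.89], [-25.12, 119.58], [-72.63, 75.52], [4.76, 147.25], [-75.54, 255.54], [6.69, 114.76], [-157.13, 157.13]. Speed limits (degrees/s): [127.2, 127.2, 172.46, 172.46, 180, 180, 180].

### API

Orientations are given as a 3x3 rotation matrix whose columns are the frame's x, y, z axes.
In Python, from station import state, grab_frame, sign_off, cut_out, pinpoint gives the robot as it stands.
- The arm moves only by the tool jog_arm, never from a script. Its argument "moves" is a list of rows, each a list of 2 entries, a list of its own where there are three numbers: the shift along the tool's x, y, z in mm, then the turn, a rotation vector about the tool's x, y, z in rad. In form: [[[dx, dy, dz], [wx, wy, wz]], ...]. A call has 1 to 12 rows; each row is the pose to reach, as a shift and turn from the pose commanded when the call began, along the tool's axes at that moment; what a row does not reach only later rows make up. A row lasts 1/12 s, in which the tool goes at most 41.7 mm and 7.16 degrees, less where a joint would pass 70% of its speed; a pose out of reach is approached as far as the arm can. A call with a gripper value outside its range is refused whole. "jaw" is the closure, from 0 (fully open) to 1 (shut), set as the call begins (left out, the last holds). The fingers move at their own pace and stop on an object; "grip_force" is the grip in N (left out, the last holds). Time passes only in rows, so rows that repeat a pose let the fingers close. It gives the time, the measured TCP pose, the force, the opening and the grip force at its end, in the units of the state.
- state(): the state, without advancing time (a new reading comes with each control period).
- grab_frame(name): name is "scene" or "side" or "wrist"; returns a dict with "color" (384x512x3 uint8, red, green, blue), "intrinsics" (3x3 intrinsics, pixels), "R" (3x3) and "t" (3): a world point X has camera coordinates R X + t. Camera axes: x right, y down, z forward; pixel columns grow to the right and rows downward; lengths in m; the calibration is good to about 2 mm. A picture is of the moment at which its call begins. There is no depth.
- sign_off(): hands the job in; it is judged then, once.
Trained networks look in a picture, given as the dict that the camera call returned (one of the last four; its "shot" number tells which), for a name from the list of things; names that differ only in an ending like _2 or _b are one class to them, and where a whole thing is asked for, a point or a joint stands for the part that bears it (a point fixed in the world has none). Each returns a list of dicts, best first, with "confidence" (0 to 1); they miss things now and then, are a little off and sometimes report something else, mostly with a low value. They report only what shows in the picture. A call takes as long as a camera call.
- cut_out(picture, thing): "pixels" (384x512 bool, what is visible of it) and "extent" ([centre column, centre row, width, height] in pixels, round what is visible of it).
- pinpoint(picture, thing): "location" ([column, row] in pixels: a listed point, or the origin of a listed thing).
The state is a dict: "time": time; "joint_positions": joint angles; "qd": joint speeds; "tau": joint torques, N m; "tcp_pos": TCP position; "ee_rot": TCP orientation; "force": force on the tool from outside, world axes, zero at the start; "wrist_torque": the same for the moment, N m; "width": opening from 0.0 (shut) to 1.0 (fully open); "finger_force": force on a finger pad.
Only numpy, scipy, OpenCV 4.12 (cv2) and the standard library are available. Lean on these libraries where they do the work, as an engineer would, in place of code of your own. Each camera call takes 0.05 s, during which the arm holds its last target. There are 200 camera calls.

### The job

Pick up the square flange plate by its boss and fit it on the crown jig, boss up: over the spindle, turned until its four holes find the four studs (the jig's head may have stopped at any angle, its brake is on), then slid down fully home so that it lies flat on the head, and let go. Feel your way and do not force it: keep every push, twist and knock between plate and jig under about 7 kg (70 N). Leave the small things standing and lying around where they are.

Things in the scene. Friction and masses are not known exactly. Their poses are not given: they have to be found in the camera images.
- flange: Loose square aluminium plate 90x90x10 mm, ~0.3 kg, with a square boss 34x34 mm rising 40 mm from its middle (grasp it there); sides parallel to its x, y. Origin: centre of the underside, z up through the boss. A 16 mm bore runs right through plate and boss on z; four 10 mm through holes at x = +-25.5, y = +-25.5 mm. Lies on the table boss up, any yaw.
- jig: Fixed crown jig: dark square foot 126 mm, grey round housing, and a round steel head (100 mm wide) with spindle and four studs. Origin: centre of the underside, on the head's axis; z up. The head is firmly braked at an unknown angle: this rotation is the housing's and does NOT tell where the studs are; look, or feel by turning the flange on the stud tips (repeats every 90 degrees).
- jig_face (a point): Centre of the head's flat top face, 40 mm above the jig's origin (axes of the housing). Four fixed studs stand on the face in a square of 51 mm side (36 mm from the axis): 8 mm thick, 14 mm high, tips slightly chamfered; they match the flange's holes with 1 mm play all round. Seated, the flange's origin is at this point; resting on the stud tips it is 14 mm above it.
- spindle_tip (a point): Tip of the head's upright spindle, 36 mm above the face, on the axis (axes of the housing). The spindle is 14 mm thick, its top 8 mm tapering to 6 mm; the flange's bore has 1 mm play round it.
- runner_white: bystander: white umbrella runner, upright tube 24x24x36 mm, origin at its underside; leave it
- runner_black: bystander: black umbrella runner, upright tube 24x24x36 mm, origin at its underside; leave it
- oil_bottle: bystander: small oil bottle with a red nozzle, 32 mm wide, 90 mm high, origin at its underside; leave it
- red_jar: bystander: red jar, 69 mm wide, 55 mm high, origin at its underside; leave it
- tape_roll: bystander: lying roll of brown tape, 92 mm wide, 18 mm high, origin at its underside; leave it
- pliers: bystander: lying pliers with black handles, 52x161x10 mm, origin at its underside; leave it

How it is judged:
By the outcome, as a careful person would: the job done as asked, in the order asked, and still so for the second after the job is handed in, with the robot touching nothing.
It also fails if it takes over 72 s, if anything falls off the work surface, if the arm or the gripper's body presses on something with over 40 N, if the wrist force passes 120 N, or if a joint passes its speed limit or range.

## Working session

There is one attempt and no reset: what is moved stays moved. The work goes in short steps, Python scripts to look and compute and a tool call to move; the robot and the scene stay as the last step left them, time stands still between calls to the robot, and variables do not carry over. Pictures are saved under pics/ and viewed, at most 10 in all, crops included, and the job is handed in when it is done.

Besides the shell and the picture viewer there is one more tool, called after "Request:" as a command line: name --argument value ..., lists and objects as JSON in quotes. jog_arm: Moves the arm, as the interface text tells. Its arguments: {"type":"object","properties":{"moves":{"type":"array","items":{"type":"array"}},"jaw":{"type":"number"},"grip_force":{"type":"number"}},"required":["moves"]}

```bash
mkdir -p pics; ls; cat > h.py <<'E'
import numpy as np, cv2
from station import *
def ray(f,uv):
    K=np.array(f["intrinsics"]);R=np.array(f["R"]);t=np.array(f["t"])
    d=R.T@np.linalg.inv(K)@np.array([uv[0],uv[1],1.]); return -R.T@t,d
def onz(f,uv,z):
    c,d=ray(f,uv); return c+d*(z-c[2])/d[2]
def proj(f,X):
    p=np.array(f["intrinsics"])@(np.array(f["R"])@np.array(X,float)+np.array(f["t"])); return p[:2]/p[2]
def save(f,n): cv2.imwrite("pics/"+n,cv2.cvtColor(f["color"],cv2.COLOR_RGB2BGR))
def tri(obs):
    A=np.zeros((3,3));b=np.zeros(3)
    for f,uv in obs:
        c,d=ray(f,uv);d=d/np.linalg.norm(d);P=np.eye(3)-np.outer(d,d);A+=P;b+=P@c
    return np.linalg.solve(A,b)
E
python3 - <<'E'
from h import *
np.set_printoptions(precision=4,suppress=True)
s=state();print(s["time"],s["tcp_pos"],s["ee_rot"],s["width"],s["force"])
F={n:grab_frame(n) for n in("scene","side","wrist")}
for n,f in F.items():
    print(n,ray(f,(256,192))[0]); 
    for th,z in(("flange",0),("jig",0),("jig_face",.04),("spindle_tip",.076)):
        for r in pinpoint(f,th)[:2]: print(th,r["confidence"],r["location"],onz(f,r["location"],z))
cv2.imwrite("pics/a.png",cv2.cvtColor(np.vstack([cv2.resize(np.hstack([F["scene"]["color"],F["side"]["color"]]),(800,300)),cv2.resize(np.hstack([F["wrist"]["color"],F["wrist"]["color"]]),(800,300))]),cv2.COLOR_RGB2BGR))
E
```

```text
pics
0.0 [ 0.1386 -0.6089  0.2259] [[ 0.9751  0.2219 -0.0005]
 [ 0.2219 -0.9751  0.0015]
 [-0.0001 -0.0015 -1.    ]] 1.000555536146083 [ 0.0191 -0.7611  0.1484]
scene [-0.1015 -1.3034  0.928 ]
flange 0.66 [225.1, 186.8] [0.4849 0.15   0.    ]
jig 0.61 [256.9, 221.5] [ 0.4855 -0.1305  0.    ]
jig 0.6 [174.6, 174.5] [0.3373 0.3523 0.    ]
jig_face 0.88 [258.8, 208.0] [ 0.5049 -0.1097  0.04  ]
spindle_tip 0.61 [257.0, 202.8] [ 0.4902 -0.1257  0.076 ]
side [0.1931 0.8907 0.954 ]
flange 0.66 [183.0, 217.8] [0.7235 0.036  0.    ]
flange 0.64 [242.4, 263.4] [0.4875 0.149  0.    ]
jig 0.7 [269.9, 200.0] [ 0.4929 -0.1264  0.    ]
jig_face 0.66 [273.1, 190.8] [ 0.4836 -0.1286  0.04  ]
spindle_tip 0.62 [271.7, 179.2] [ 0.4925 -0.1405  0.076 ]
wrist [ 0.2171 -0.5921  0.3851]
```

View pics/a.png

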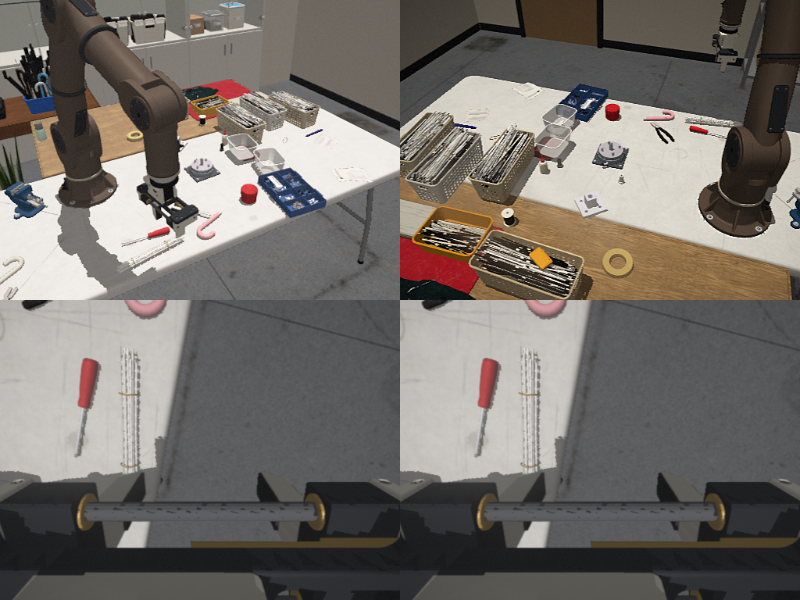

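The scene view (half-scale crops) shows the grey jig near (200,168) with the flange behind the arm. In the side view the jig is at (610,152) and the flange at (591,203), with pens and wires lying nearby. Next I'll work out a wrist view over the jig.

```bash
cat >> h.py <<'E'
def camtool(f,s):
    E=np.array(s["ee_rot"]);Rt=np.array(f["R"])@E;c=E.T@(ray(f,(0,0))[0]-np.array(s["tcp_pos"]));return Rt,c
def delta(s,p,yawdir):
    "move numbers to put the tcp at p with tool x axis along yaw (deg), tool down"
    E=np.array(s["ee_rot"]);a=np.radians(yawdir);x=np.array([np.cos(a),np.sin(a),0]);z=np.array([0,0,-1.]);T=np.c_[x,np.cross(z,x),z]
    from scipy.spatial.transform import Rotation as Ro
    return E.T@(np.array(p)-np.array(s["tcp_pos"]))*1000, Ro.from_matrix(E.T@T).as_rotvec()
E
python3 - <<'E'
from h import *
np.set_printoptions(precision=4,suppress=True)
s=state();f=grab_frame("wrist");Rt,c=camtool(f,s);print(Rt,c,f["intrinsics"])
print(delta(s,[.40,-.13,.30],0))
g=grab_frame("side");save(g,"side0.png")
a=g["color"][120:320,200:370];cv2.imwrite("pics/b.png",cv2.cvtColor(cv2.resize(a,None,fx=3,fy=3,interpolation=2),cv2.COLOR_RGB2BGR))
E
```

```text
[[-0.0011  1.     -0.0013]
 [-0.9559 -0.0014 -0.2937]
 [-0.2937  0.001   0.9559]] [ 0.0803  0.0008 -0.1591] [[272.6745   0.     256.9959]
 [  0.     272.6745 187.4761]
 [  0.       0.       1.    ]]
(array([ 361.1677, -409.5064,  -73.2797]), array([0.0001, 0.    , 0.2237]))
```

View pics/b.png

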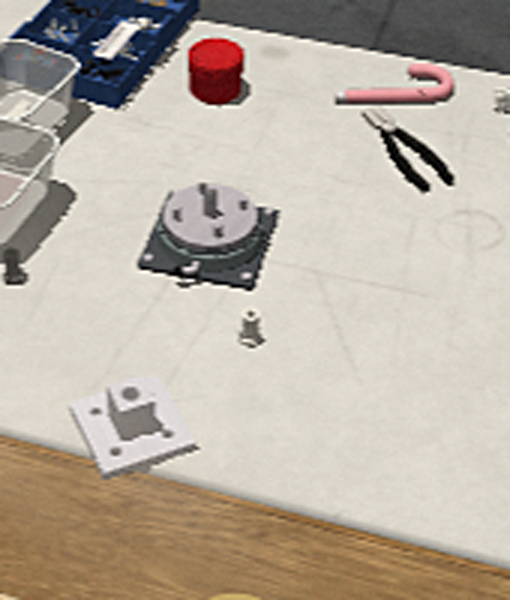

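Request:
jog_arm --moves '[[[370,-407,-53],[0,0,0.22]],[[370,-407,-53],[0,0,0.22]],[[370,-407,-53],[0,0,0.22]],[[370,-407,-53],[0,0,0.22]],[[370,-407,-53],[0,0,0.22]],[[370,-407,-53],[0,0,0.22]],[[370,-407,-53],[0,0,0.22]],[[370,-407,-53],[0,0,0.22]],[[370,-407,-53],[0,0,0.22]],[[370,-407,-53],[0,0,0.22]],[[370,-407,-53],[0,0,0.22]],[[370,-407,-53],[0,0,0.22]]]'

```text
time: 1.85
tcp_pos: [0.384, -0.1742, 0.2753]
ee_rot: [[1.0, 0.003, 0.001], [0.003, -1.0, -0.001], [0.001, 0.001, -1.0]]
force: [1.3, -0.4, 0.4]
width: 0.999
finger_force: 0.0
```

Request:
jog_arm --moves '[[[26,-44,0],[0,0,0]],[[26,-44,0],[0,0,0]],[[26,-44,0],[0,0,0]],[[26,-44,0],[0,0,0]]]'

```text
time: 2.18
tcp_pos: [0.4092, -0.1321, 0.2746]
ee_rot: [[1.0, 0.005, -0.0], [0.005, -1.0, -0.0], [-0.0, 0.0, -1.0]]
force: [-0.9, -1.3, 0.1]
width: 0.997
finger_force: 0.0
```

```bash
python3 - <<'E'
from h import *
np.set_printoptions(precision=4,suppress=True)
s=state();print(s["tcp_pos"])
F={n:grab_frame(n) for n in("scene","side","wrist")}
for n,f in F.items():
    for th,z in(("jig",0),("jig_face",.04),("spindle_tip",.076),("flange",0)):
        for r in pinpoint(f,th)[:1]: print(n,th,r["confidence"],r["location"],onz(f,r["location"],z))
f=F["wrist"];save(f,"w1.png")
cv2.imwrite("pics/c.png",cv2.cvtColor(np.vstack([cv2.resize(f["color"][:260],None,fx=1.5,fy=1.5,interpolation=2)]),cv2.COLOR_RGB2BGR))
E
```

```text
[ 0.4092 -0.1321  0.2746]
scene jig 0.73 [257.5, 221.7] [ 0.4868 -0.1326 -0.    ]
scene jig_face 0.75 [259.6, 205.9] [ 0.5139 -0.0989  0.04  ]
scene spindle_tip 0.85 [260.2, 202.1] [ 0.5022 -0.1272  0.076 ]
scene flange 0.82 [224.3, 183.0] [0.4946 0.1798 0.    ]
side jig 0.57 [268.9, 202.1] [ 0.4929 -0.1158  0.    ]
side jig_face 0.67 [270.1, 191.0] [ 0.4923 -0.1247  0.04  ]
side spindle_tip 0.9 [268.7, 181.0] [ 0.4988 -0.129   0.076 ]
side flange 0.84 [242.0, 265.8] [0.4857 0.1574 0.    ]
wrist jig 0.67 [250.8, 98.1] [ 0.497  -0.1252  0.    ]
wrist jig_face 0.77 [251.2, 94.6] [ 0.5008 -0.1265  0.04  ]
wrist spindle_tip 0.63 [249.4, 99.4] [ 0.4941 -0.1249  0.076 ]
wrist flange 0.81 [71.8, 109.5] [0.4803 0.1484 0.    ]
```

View pics/c.png

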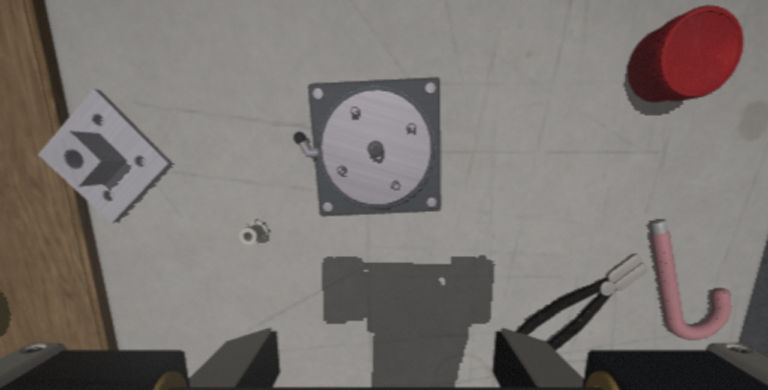

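The wrist view (1.5x) shows the jig head centred at about (376,150), with studs at about (355,113), (411,129), (396,185) and (342,171). The flange is at about (105,157), turned roughly 45°. Next I'll refine these.

```bash
python3 - <<'E'
from h import *
np.set_printoptions(precision=4,suppress=True)
f=grab_frame("wrist");im=f["color"];g=im.astype(float).mean(2)
J=cv2.resize(im[45:150,200:300],(400,420),interpolation=cv2.INTER_CUBIC);L=cv2.resize(im[55:155,20:120],(400,420),interpolation=cv2.INTER_CUBIC)
cv2.imwrite("pics/d.png",cv2.cvtColor(np.hstack([J,L]),cv2.COLOR_RGB2BGR))
# head disc
m=(g>np.median(g[85:92,225:245])-25).astype(np.uint8);m[:,:]=cv2.morphologyEx(m,cv2.MORPH_OPEN,np.ones((3,3)))
n,lab,st,ce=cv2.connectedComponentsWithStats(m);k=lab[90,235];print(st[k],ce[k])
cs,_=cv2.findContours((lab==k).astype(np.uint8),cv2.RETR_EXTERNAL,cv2.CHAIN_APPROX_NONE)
P=np.array([onz(f,p[0],.04)[:2] for p in max(cs,key=len)])
A=np.c_[2*P,np.ones(len(P))];x=np.linalg.lstsq(A,(P**2).sum(1),rcond=None)[0];print("disc",x[:2],np.sqrt(x[2]+x[:2]@x[:2]))
for q in((355,113),(411,129),(396,185),(342,171)): print(onz(f,np.array(q)/1.5,.054))
E
```

```text
[ 217   61   71   76 3872] [251.6841  98.0576]
disc [ 0.4951 -0.1255] 0.04849220188509401
[ 0.5248 -0.1064  0.054 ]
[ 0.512  -0.1549  0.054 ]
[ 0.4643 -0.1423  0.054 ]
[ 0.4765 -0.0938  0.054 ]
```

View pics/d.png

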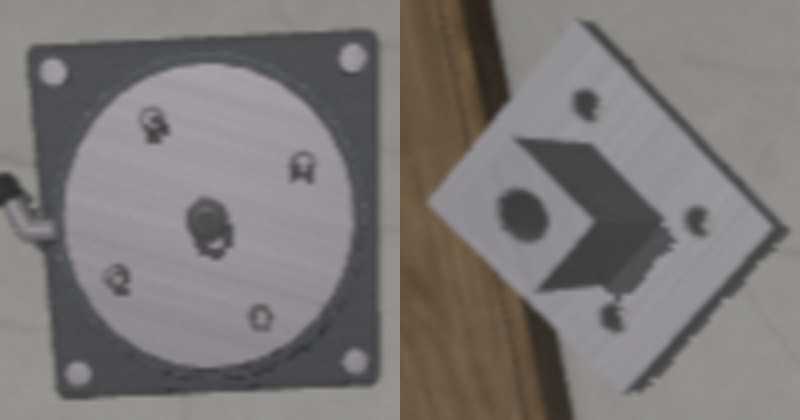

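Request:
jog_arm --moves '[[[-5,-282,0],[0,0,0]],[[-5,-282,0],[0,0,0]],[[-5,-282,0],[0,0,0]],[[-5,-282,0],[0,0,0]],[[-5,-282,0],[0,0,0]],[[-5,-282,0],[0,0,0]],[[-5,-282,0],[0,0,0]],[[-5,-282,0],[0,0,0]],[[-5,-282,0],[0,0,0]],[[-5,-282,0],[0,0,0]]]'

```text
time: 3.82
tcp_pos: [0.4032, 0.1495, 0.2745]
ee_rot: [[1.0, 0.004, -0.0], [0.004, -1.0, -0.001], [-0.0, 0.001, -1.0]]
force: [0.5, -0.6, -0.0]
width: 0.995
finger_force: 0.0
```

```bash
python3 - <<'E'
from h import *
np.set_printoptions(precision=4,suppress=True)
s=state();print(s["tcp_pos"],s["joint_positions"])
f=grab_frame("wrist");im=f["color"]
r=pinpoint(f,"flange")[0];print(r["confidence"],onz(f,r["location"],0),r["location"])
c=cut_out(f,"flange")[0];print(c["confidence"],c["extent"])
u=np.array(c["extent"]).astype(int);x0=u[0]-60;y0=max(0,u[1]-60)
L=cv2.resize(im[y0:y0+120,x0:x0+120],(600,600),interpolation=cv2.INTER_CUBIC);print(x0,y0)
cv2.imwrite("pics/e.png",cv2.cvtColor(L,cv2.COLOR_RGB2BGR))
np.save("fl.npy",c["pixels"]);save(f,"w2.png");import pickle;pickle.dump(f,open("f2.pkl","wb"))
E
```

```text
[0.4032 0.1495 0.2745] [   4.6089    7.1072  -35.005   109.0256    4.5004   65.2449 -121.8567]
0.67 [0.4841 0.147  0.    ] [258.0, 103.4]
0.97 [260.1, 101.4, 86.6, 88.9]
200 41
```

View pics/e.png

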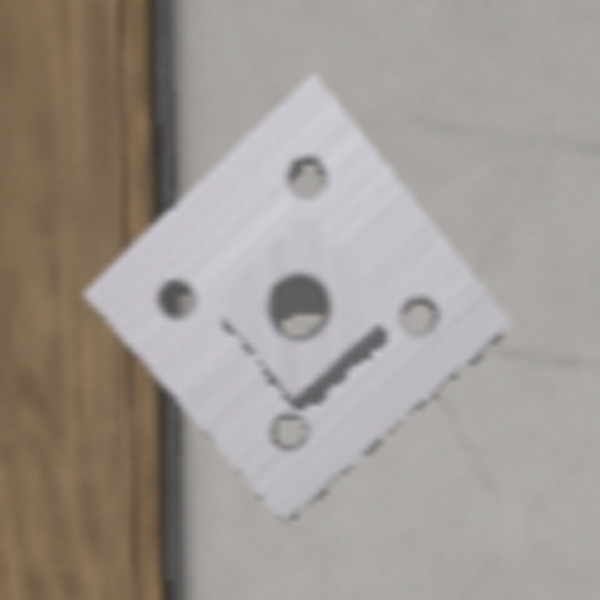

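The view (5x crop at 200,41) shows the flange with holes at (307,177), (420,316), (290,432) and (176,300), and the bore at (299,307).

```bash
python3 - <<'E'
from h import *
import pickle
np.set_printoptions(precision=4,suppress=True)
f=pickle.load(open("f2.pkl","rb"))
q=lambda p:np.array(p)/5+np.array([200,41])-.4
def sq(P):
    P=np.array(P)[:,:2];c=P.mean(0);d=P-c
    a=np.degrees(np.unwrap(4*np.arctan2(d[:,1],d[:,0])))/4
    print("c",c,"yaw",(a.mean()-45)%90,a-a.mean(),np.linalg.norm(d,axis=1))
    return c
sq([onz(f,q(p),.01) for p in((307,177),(420,316),(290,432),(176,300))])
sq([onz(f,q(p),.01) for p in((315,73),(512,322),(287,521),(84,294))])
print("bore",onz(f,q((299,305)),.05))
f["x"]=0
# jig from same-kind view: camera moved with tool
import cv2
s=state();Rt,c=camtool(f,s)
E=np.array([[1,.005,0],[.005,-1,0],[0,0,-1.]]);t=np.array([.4092,-.1321,.2746])
R=Rt@E.T;g=dict(intrinsics=f["intrinsics"],R=R,t=-R@(t+E@c))
q=lambda p:np.array(p)/4+np.array([200,45])-.4
sq([onz(g,q(p),.054) for p in((152,120),(303,165),(261,317),(117,277))])
print("spindle",onz(g,q((207,217)),.076))
sq([onz(g,q(p),.014) for p in((54,72),(352,57),(355,361),(77,374))])
E
```

```text
c [0.4858 0.1453] yaw 41.44551274086824 [-0.1497  0.0987 -0.127   0.178 ] [0.0362 0.0362 0.0361 0.0363]
c [0.4859 0.1449] yaw 41.58680153250807 [-0.2248 -0.1043  0.2148  0.1143] [0.0635 0.0633 0.0632 0.0638]
bore [0.4863 0.1454 0.05  ]
c [ 0.4942 -0.1246] yaw 75.2053810828573 [ 0.1579 -0.3611 -0.0012  0.2044] [0.036  0.0357 0.0357 0.0356]
spindle [ 0.4952 -0.1246  0.076 ]
c [ 0.4945 -0.1243] yaw 2.8336336016507175 [-0.1513  0.1514  0.0781 -0.0783] [0.0743 0.0747 0.0746 0.075 ]
```

Request:
jog_arm --jaw 0.35 --grip_force 30 --moves '[[[82.8,4.6,170],[0,0,-0.72]],[[82.8,4.6,170],[0,0,-0.72]],[[82.8,4.6,170],[0,0,-0.72]],[[82.8,4.6,170],[0,0,-0.72]],[[82.8,4.6,170],[0,0,-0.72]],[[82.8,4.6,170],[0,0,-0.72]],[[82.8,4.6,170],[0,0,-0.72]],[[82.8,4.6,170],[0,0,-0.72]],[[82.8,4.6,170],[0,0,-0.72]]]'

```text
time: 4.72
tcp_pos: [0.4864, 0.1453, 0.1054]
ee_rot: [[0.752, 0.659, 0.001], [0.659, -0.752, 0.0], [0.001, 0.001, -1.0]]
force: [-0.3, -0.2, 0.2]
width: 0.649
finger_force: 0.0
```

```bash
python3 - <<'E'
from h import *
np.set_printoptions(precision=4,suppress=True)
s=state();print(s["tcp_pos"],s["joint_positions"],s["width"],s["force"],s["time"]);print(delta(s,[.486,.1452,.016],41.5))
f=grab_frame("wrist");save(f,"w3.png")
E
```

```text
[0.4864 0.1453 0.1054] [  5.3669  27.1836 -37.3036 112.2111  22.0346  47.6729 -92.7647] 0.6490034266485353 [-0.2662 -0.2143  0.2272] 4.7167
(array([-0.4748, -0.2301, 89.4079]), array([ 0.0007, -0.0009, -0.0048]))
```

View pics/w3.png

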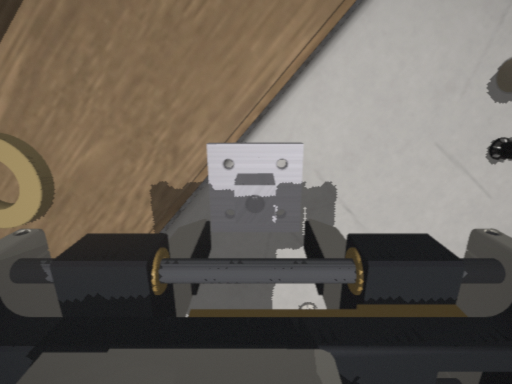

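The flange lies square to the tool and centred between the fingers (plate at columns 208–303, row 165). I'll go down and grip.

Request:
jog_arm --moves '[[[-0.5,-0.2,40],[0,0,-0.005]],[[-0.5,-0.2,70],[0,0,-0.005]],[[-0.5,-0.2,85],[0,0,-0.005]],[[-0.5,-0.2,88.5],[0,0,-0.005]],[[-0.5,-0.2,88.5],[0,0,-0.005]],[[-0.5,-0.2,88.5],[0,0,-0.005]]]'

```text
time: 5.27
tcp_pos: [0.4863, 0.146, 0.0174]
ee_rot: [[0.746, 0.665, 0.002], [0.665, -0.746, 0.0], [0.002, 0.001, -1.0]]
force: [0.2, 1.3, 0.6]
width: 0.655
finger_force: 0.0
```

Request:
jog_arm --jaw 1 --grip_force 35 --moves '[[[0,0,0],[0,0,0]],[[0,0,0],[0,0,0]],[[0,0,0],[0,0,0]],[[0,0,0],[0,0,0]],[[0,0,0],[0,0,0]],[[0,0,0],[0,0,0]],[[0,0,0],[0,0,0]],[[0,0,0],[0,0,0]]]'

```text
time: 5.93
tcp_pos: [0.4856, 0.1459, 0.0167]
ee_rot: [[0.746, 0.666, 0.001], [0.666, -0.746, 0.0], [0.001, 0.0, -1.0]]
force: [-2.1, -0.2, 7.8]
width: 0.371
finger_force: 35.0
```

Request:
jog_arm --moves '[[[0,0,-10],[0,0,0]],[[0,0,-40],[0,0,0]],[[0,0,-80],[0,0,0]],[[0,0,-115],[0,0,0]],[[0,0,-120],[0,0,0]],[[0,0,-120],[0,0,0]]]'

```text
time: 6.43
tcp_pos: [0.4868, 0.1459, 0.1386]
ee_rot: [[0.746, 0.666, 0.004], [0.666, -0.746, 0.001], [0.004, 0.002, -1.0]]
force: [0.7, -0.6, -4.3]
width: 0.368
finger_force: 35.0
```

```bash
python3 - <<'E'
from h import *
np.set_printoptions(precision=4,suppress=True)
s=state();print(s["tcp_pos"],s["width"],s["force"],s["wrist_torque"]);print(delta(s,[.4947,-.1245,.13],75.2))
E
```

```text
[0.4868 0.1459 0.1386] 0.368083377464565 [ 0.7077 -0.6468 -4.282 ] [-0.0758 -0.0285  0.0048]
(array([-174.1077,  207.026 ,    8.4417]), array([ 0.0033, -0.0031, -0.5843]))
```

Request:
jog_arm --moves '[[[-13,15,0],[0.003,-0.003,-0.03]],[[-36,42,0],[0.003,-0.003,-0.12]],[[-60,72,0],[0.003,-0.003,-0.2]],[[-84,100,0],[0.003,-0.003,-0.29]],[[-108,128,2],[0.003,-0.003,-0.38]],[[-132,157,4],[0.003,-0.003,-0.47]],[[-154,184,6],[0.003,-0.003,-0.54]],[[-168,200,8.4],[0.003,-0.003,-0.58]],[[-174,207,8.4],[0.003,-0.003,-0.584]],[[-174,207,8.4],[0.003,-0.003,-0.584]],[[-174,207,8.4],[0.003,-0.003,-0.584]],[[-174,207,8.4],[0.003,-0.003,-0.584]]]'

```text
time: 7.43
tcp_pos: [0.4933, -0.1228, 0.1274]
ee_rot: [[0.254, 0.967, -0.005], [0.967, -0.254, 0.0], [-0.001, -0.005, -1.0]]
force: [0.6, 0.3, -4.4]
width: 0.364
finger_force: 35.0
```

```bash
python3 - <<'E'
from h import *
np.set_printoptions(precision=4,suppress=True)
s=state();print(s["tcp_pos"],s["joint_positions"],s["force"],s["wrist_torque"]);print(delta(s,[.4947,-.1245,.098],75.2))
w=grab_frame("wrist");S=grab_frame("side")["color"][130:220,210:330];C=grab_frame("scene")["color"][150:240,200:320]
r=lambda a:cv2.resize(a,(400,300),interpolation=2)
cv2.imwrite("pics/g.png",cv2.cvtColor(np.vstack([np.hstack([r(S),r(C)]),np.hstack([r(w["color"]),r(w["color"][100:280,130:380])])]),cv2.COLOR_RGB2BGR))
E
```

```text
[ 0.4933 -0.1228  0.1274] [ 41.4707  27.7008 -45.0482 110.1973  24.5247  52.3872 -30.4547] [ 0.6283  0.3095 -4.422 ] [-0.0028 -0.1177  0.0019]
(array([-1.211 ,  1.9381, 29.3587]), array([-0.0047,  0.0011,  0.0017]))
```

View pics/g.png

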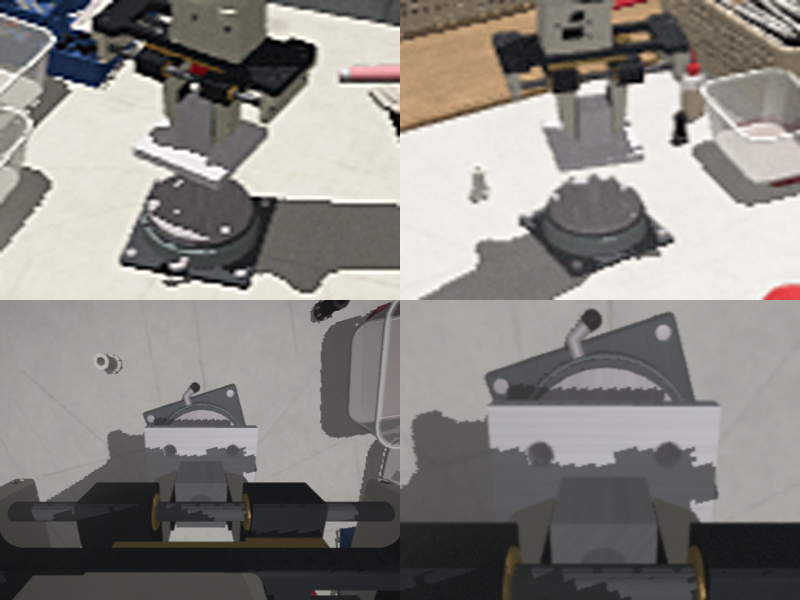

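The plate is held level above the jig, about 35 mm clear of the spindle. I'll correct the x/y error and go down to just above the tip.

Request:
jog_arm --moves '[[[-1.2,1.9,10],[-0.005,0.001,0.002]],[[-1.2,1.9,20],[-0.005,0.001,0.002]],[[-1.2,1.9,28],[-0.005,0.001,0.002]],[[-1.2,1.9,28],[-0.005,0.001,0.002]],[[-1.2,1.9,28],[-0.005,0.001,0.002]],[[-1.2,1.9,28],[-0.005,0.001,0.002]]]'

```text
time: 8.08
tcp_pos: [0.495, -0.1263, 0.0997]
ee_rot: [[0.257, 0.966, 0.001], [0.966, -0.257, -0.001], [-0.001, 0.001, -1.0]]
force: [0.6, 0.6, -3.5]
width: 0.367
finger_force: 35.0
```

```bash
cat > st.py <<'E'
from h import *
import sys
np.set_printoptions(precision=4,suppress=True)
s=state();print(s["time"],s["tcp_pos"],np.array(s["force"]),s["wrist_torque"],s["ee_rot"][:,2] if hasattr(s["ee_rot"],"shape") else np.array(s["ee_rot"])[:,2]);print(delta(s,[.4947,-.1245,float(sys.argv[1])],75.2))
E
python3 st.py .085
```

```text
8.0833 [ 0.495  -0.1263  0.0997] [ 0.5801  0.6219 -3.5003] [ 0.0207 -0.1764 -0.0086] [ 0.0008 -0.001  -1.    ]
(array([ 1.6258, -0.7747, 14.6881]), array([ 0.0011,  0.0008, -0.0015]))
```

Request:
jog_arm --moves '[[[1,-0.5,0],[0,0,0]],[[1,-0.5,0],[0,0,0]],[[1,-0.5,0],[0,0,0]],[[1,-0.5,0],[0,0,0]],[[1,-0.5,0],[0,0,0]]]'

```text
time: 8.5
tcp_pos: [0.4948, -0.1254, 0.0999]
ee_rot: [[0.257, 0.966, 0.001], [0.966, -0.257, -0.001], [-0.001, 0.002, -1.0]]
force: [0.2, 0.1, -3.7]
width: 0.365
finger_force: 35.0
```

```bash
python3 st.py .085
```

```text
8.5 [ 0.4948 -0.1254  0.0999] [ 0.2492  0.0651 -3.6922] [-0.0505 -0.0782  0.0127] [ 0.0013 -0.0015 -1.    ]
(array([ 0.8838, -0.3723, 14.9164]), array([ 0.0016,  0.0011, -0.0019]))
```

Request:
jog_arm --moves '[[[0.9,-0.4,2],[0.001,0.001,-0.002]],[[0.9,-0.4,4],[0.001,0.001,-0.002]],[[0.9,-0.4,6],[0.001,0.001,-0.002]],[[0.9,-0.4,8],[0.001,0.001,-0.002]],[[0.9,-0.4,10],[0.001,0.001,-0.002]],[[0.9,-0.4,12],[0.001,0.001,-0.002]],[[0.9,-0.4,13],[0.001,0.001,-0.002]],[[0.9,-0.4,13],[0.001,0.001,-0.002]],[[0.9,-0.4,13],[0.001,0.001,-0.002]]]'

```text
time: 9.25
tcp_pos: [0.4946, -0.1244, 0.0867]
ee_rot: [[0.255, 0.967, 0.0], [0.967, -0.255, -0.0], [0.0, 0.0, -1.0]]
force: [0.3, 0.3, -3.1]
width: 0.365
finger_force: 35.0
```

```bash
python3 st.py .073
```

```text
9.25 [ 0.4946 -0.1244  0.0867] [ 0.3147  0.2574 -3.0759] [-0.0787 -0.1201  0.0185] [ 0.0002 -0.     -1.    ]
(array([-0.116 ,  0.1417, 13.7054]), array([ 0.0002, -0.    ,  0.0003]))
```

Request:
jog_arm --moves '[[[0,0,1],[0,0,0]],[[0,0,2],[0,0,0]],[[0,0,3],[0,0,0]],[[0,0,4],[0,0,0]],[[0,0,5],[0,0,0]],[[0,0,6],[0,0,0]],[[0,0,7],[0,0,0]],[[0,0,8],[0,0,0]],[[0,0,9],[0,0,0]],[[0,0,9],[0,0,0]],[[0,0,9],[0,0,0]]]'

```text
time: 10.17
tcp_pos: [0.4946, -0.1244, 0.0777]
ee_rot: [[0.255, 0.967, 0.0], [0.967, -0.255, -0.0], [-0.0, 0.0, -1.0]]
force: [0.9, -0.7, -4.5]
width: 0.371
finger_force: 35.0
```

```bash
python3 st.py .073
```

```text
10.1667 [ 0.4946 -0.1244  0.0777] [ 0.9228 -0.7469 -4.4611] [ 0.0067 -0.0715  0.0148] [ 0.0002 -0.0001 -1.    ]
(array([-0.0801,  0.1602,  4.7098]), array([0.0002, 0.    , 0.0003]))
```

Request:
jog_arm --moves '[[[0,0,1],[0,0,0]],[[0,0,2],[0,0,0]],[[0,0,3],[0,0,0]],[[0,0,4],[0,0,0]],[[0,0,5],[0,0,0]],[[0,0,6],[0,0,0]],[[0,0,7],[0,0,0]],[[0,0,7.7],[0,0,0]],[[0,0,8.4],[0,0,0]],[[0,0,8.4],[0,0,0]]]'

```text
time: 11.0
tcp_pos: [0.4945, -0.1244, 0.0692]
ee_rot: [[0.255, 0.967, 0.0], [0.967, -0.255, -0.0], [-0.0, 0.0, -1.0]]
force: [0.6, 0.8, -3.8]
width: 0.368
finger_force: 35.0
```

```bash
python3 st.py .06
```

```text
11.0 [ 0.4945 -0.1244  0.0692] [ 0.5651  0.8439 -3.7912] [-0.0517 -0.0815 -0.0517] [ 0.0001 -0.     -1.    ]
(array([-0.0655,  0.1943,  9.2177]), array([0.0001, 0.    , 0.0002]))
```

Request:
jog_arm --moves '[[[0,0,0.5],[0,0,0]],[[0,0,1],[0,0,0]],[[0,0,1.5],[0,0,0]],[[0,0,2],[0,0,0]],[[0,0,2.5],[0,0,0]],[[0,0,3],[0,0,0]],[[0,0,3.5],[0,0,0]],[[0,0,4],[0,0,0]],[[0,0,4],[0,0,0]]]'

```text
time: 11.75
tcp_pos: [0.4946, -0.1244, 0.0653]
ee_rot: [[0.255, 0.967, 0.0], [0.967, -0.255, -0.0], [-0.0, 0.0, -1.0]]
force: [-0.2, -1.0, -3.8]
width: 0.367
finger_force: 35.0
```

```bash
python3 st.py .06
```

```text
11.75 [ 0.4946 -0.1244  0.0653] [-0.2123 -1.009  -3.8291] [-0.0304 -0.0751  0.0327] [ 0.0002 -0.0001 -1.    ]
(array([-0.0794,  0.1475,  5.2765]), array([0.0002, 0.    , 0.0003]))
```

Studs are in the holes with no force. I'll slide it home.

Request:
jog_arm --moves '[[[0,0,0.7],[0,0,0]],[[0,0,1.4],[0,0,0]],[[0,0,2.1],[0,0,0]],[[0,0,2.8],[0,0,0]],[[0,0,3.5],[0,0,0]],[[0,0,4.2],[0,0,0]],[[0,0,4.9],[0,0,0]],[[0,0,5.6],[0,0,0]],[[0,0,6.3],[0,0,0]],[[0,0,6.8],[0,0,0]],[[0,0,6.8],[0,0,0]]]'

```text
time: 12.67
tcp_pos: [0.4945, -0.1244, 0.0585]
ee_rot: [[0.255, 0.967, 0.0], [0.967, -0.255, -0.0], [-0.0, 0.0, -1.0]]
force: [-0.3, 0.3, -3.5]
width: 0.369
finger_force: 35.0
```

```bash
python3 st.py .0567
```

```text
12.6667 [ 0.4945 -0.1244  0.0585] [-0.3495  0.2674 -3.4708] [-0.0317 -0.1028  0.0142] [ 0.0001 -0.0001 -1.    ]
(array([-0.0431,  0.183 ,  1.7578]), array([0.0001, 0.    , 0.0002]))
```

Request:
jog_arm --moves '[[[0,0,0.3],[0,0,0]],[[0,0,0.6],[0,0,0]],[[0,0,0.9],[0,0,0]],[[0,0,1.2],[0,0,0]],[[0,0,1.5],[0,0,0]],[[0,0,1.5],[0,0,0]]]'

```text
time: 13.17
tcp_pos: [0.4946, -0.1244, 0.057]
ee_rot: [[0.255, 0.967, 0.0], [0.967, -0.255, -0.0], [-0.0, 0.0, -1.0]]
force: [0.3, -0.3, -3.5]
width: 0.363
finger_force: 35.0
```

Request:
jog_arm --moves '[[[0,0,0.2],[0,0,0]],[[0,0,0.4],[0,0,0]],[[0,0,0.6],[0,0,0]],[[0,0,0.6],[0,0,0]]]'

```text
time: 13.5
tcp_pos: [0.4946, -0.1245, 0.0567]
ee_rot: [[0.255, 0.967, 0.0], [0.967, -0.255, -0.0], [-0.0, 0.0, -1.0]]
force: [-1.8, -0.7, 2.2]
width: 0.37
finger_force: 35.0
```

Contact came exactly at the seated height (0.0567). I'll press slightly and release.

Request:
jog_arm --moves '[[[0,0,0.3],[0,0,0]],[[0,0,0.3],[0,0,0]]]'

```text
time: 13.67
tcp_pos: [0.4946, -0.1244, 0.0567]
ee_rot: [[0.255, 0.967, 0.0], [0.967, -0.255, -0.001], [-0.001, 0.001, -1.0]]
force: [-3.2, -0.2, 7.9]
width: 0.367
finger_force: 35.0
```

Request:
jog_arm --jaw 0.35 --moves '[[[0,0,0],[0,0,0]],[[0,0,0],[0,0,0]],[[0,0,0],[0,0,0]],[[0,0,0],[0,0,0]],[[0,0,0],[0,0,0]],[[0,0,0],[0,0,0]]]'

```text
time: 14.17
tcp_pos: [0.4947, -0.1244, 0.0562]
ee_rot: [[0.255, 0.967, 0.0], [0.967, -0.255, -0.0], [0.0, 0.0, -1.0]]
force: [0.4, 0.2, -0.2]
width: 0.645
finger_force: 0.0
```

Request:
jog_arm --moves '[[[0,0,-5],[0,0,0]],[[0,0,-20],[0,0,0]],[[0,0,-50],[0,0,0]],[[0,0,-90],[0,0,0]],[[0,0,-130],[0,0,0]],[[-30,0,-170],[0,0,0]],[[-60,0,-190],[0,0,0]],[[-80,0,-200],[0,0,0]],[[-80,0,-200],[0,0,0]],[[-80,0,-200],[0,0,0]]]'

```text
time: 15.0
tcp_pos: [0.474, -0.2031, 0.257]
ee_rot: [[0.258, 0.966, 0.001], [0.966, -0.258, -0.001], [-0.001, 0.002, -1.0]]
force: [0.7, 0.9, -0.4]
width: 0.649
finger_force: 0.0
```

```bash
python3 st.py .2; python3 - <<'E'
from h import *
w=grab_frame("wrist")["color"];S=grab_frame("side")["color"][130:220,210:330]
cv2.imwrite("pics/h.png",cv2.cvtColor(np.hstack([cv2.resize(w[20:200,140:380],(400,300),interpolation=2),cv2.resize(S,(400,300),interpolation=2)]),cv2.COLOR_RGB2BGR))
E
```

```text
15.0 [ 0.474  -0.2031  0.257 ] [ 0.6948  0.8938 -0.3625] [ 0.0288 -0.0506  0.0275] [ 0.0015 -0.0009 -1.    ]
(array([81.3074, -0.3833, 56.9108]), array([ 0.0017,  0.0005, -0.003 ]))
```

View pics/h.png

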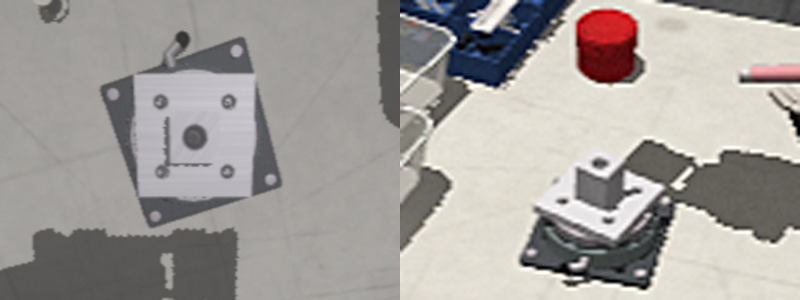

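The plate lies flat on the head, with studs showing in all four holes (160,101), (228,101), (227,171), (162,171) and the spindle in the bore (195,137). I'll hand it in.

```bash
python3 -c "from station import sign_off; print(sign_off())"
```

```text
the job is handed in; nothing more can be done
None
```

The flange is seated flat on the crown jig, boss up, with all four studs in its holes; it was released and the job handed in about 15 s into the 72 s limit, with readings between moves never above about 12 N of push.

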